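# Lay the pressing board on a glued-up pile of boards

### The arm

A 7-joint arm with a two-finger parallel gripper is mounted at the origin on the work surface. World frame = base frame: x ahead of the robot, y to its left, z up, the work surface at z = 0. Lengths are in m, angles in rad, forces in N, time in s.
With the tool pointing down it reaches from about 0.425 to 0.975 m from the base axis. Payload 16.7 kg.
Tool frame: the origin (TCP) lies at the very end of the fingers, on their centre line; the grasp point (between the pads) lies 19 mm behind it (env.hold_point_z is the x of the grasp point in the tool frame, in m); x points along the fingers, z is the direction in which the jaws open and shut, and the axes are right-handed (so a half turn about x gives the same grasp; the last joint's range is limited). The gripper opens to 85 mm and grips with 20 to 120 N. Pads are 22 mm wide; open, the fingers measure 114 mm over their backs; the gripper's body (76 mm by 85 mm) begins 54 mm behind the grasp point. The pads swing forward as they close: fully open they stand 13 mm farther back than shut.
Start: joints at [-1.468, 0.426, 0.074, 1.606, -0.034, 1.111, -0.067], TCP at [0.169, 0.654, 0.231] pointing down, gripper open.
Joint ranges: [-2.85, 2.85], [-0.5, 2.14], [-1.23, 1.37], [0.21, 2.46], [-1.02, 4.16], [0.16, 2.05], [-2.73, 2.73]. Speed limits (rad/s): [1.89, 1.89, 2.39, 2.39, 3.01, 3.01, 3.01].

### API

Orientations are given as a 3x3 rotation matrix whose columns are the frame's x, y, z axes.
In Python, from plant import env gives the robot as it stands. The module is installed in compiled form; this text tells all that it offers.
- The arm moves only by the tool send_rows, never from a script. Its argument "moves" is a list of rows, each an object of numbers: "tx", "ty", "tz": the shift along the tool's x, y, z in units of 30 mm (1.0 is 30 mm); "roll": the turn about the tool's x in units of 5 degrees (1.0 is 5 degrees). A call has 1 to 12 rows; each row shifts and turns the commanded pose from where the row before left it, along the tool's axes as they then stand; what a row does not reach is not made up. A row lasts 1/12 s, in which the tool goes at most 41.7 mm and 7.16 degrees, less where a joint would pass 70% of its speed; a pose out of reach is approached as far as the arm can. A call is refused whole if a number of a shift passes 1 or a number of a turn 1, either way. A call with a gripper value outside its range is refused whole. "grip" is the closure, from 0 (fully open) to 1 (shut), set as the call begins (left out, the last holds). The fingers move at their own pace and stop on an object; the grip force is fixed at half the most. Time passes only in rows, so rows that do not move let the fingers close. It gives the time, the measured TCP pose, the force and the opening at its end, in the units of the state.
- env.state(): the state, without advancing time (a new reading comes with each control period).
- env.get_image(name): name is "scene" or "top"; returns a dict with "color" (420x560x3 uint8, red, green, blue), "fx", "fy", "cx", "cy" (pixels), "distortion" ([k1, k2, p1, p2, k3] as OpenCV has them; the pictures are not rectified), "R" (3x3) and "t" (3): a world point X has camera coordinates R X + t. Camera axes: x right, y down, z forward; pixel columns grow to the right and rows downward; lengths in m; the calibration is good to about 2 mm. A picture is of the moment at which its call begins. There is no depth.
- env.hand_in(): hands the job in, once; it reports no verdict.
The state is a dict: "time": time; "qpos": joint angles; "joint_velocities": joint speeds; "joint_torque": joint torques, N m; "tcp_pos": TCP position; "eef_rot": TCP orientation; "ft_force": force on the tool from outside, world axes, zero at the start; "wrist_torque": the same for the moment, N m; "opening": finger opening in m.
Only numpy, scipy, OpenCV 4.12 (cv2) and the standard library are available. Lean on these libraries where they do the work, as an engineer would, in place of code of your own. Each camera call takes 0.05 s, during which the arm holds its last target.

### The job

The pile of boards in the shallow tray has been glued up and needs its pressing board on top. Pick up the larger of the two flat boards with a grip block by its block, lower it gently onto that pile, squared up with the pile and centred on it, and only let go once you feel it resting there: do not drop it or press hard. Leave the smaller gripped board where it is.

Things in the scene. Friction and masses are not known exactly. Their poses are not given: they have to be found in the camera images.
- caul_mid (a point): The larger pressing board, loose: a plywood plate 160 (x) x 120 (y) x 18 mm thick with a wooden grip block fixed on its middle, 100 mm long along x, 30 mm wide along y and 45 mm high, so that it stands 63 mm high in all. Mass about 0.3 to 0.5 kg. It lies flat on the bench, block up. This point is its centre, half-way up: 31.5 mm above its underside (the block reaches from 18 to 63 mm above the underside); z is up.
- small_caul_mid (a point): The smaller gripped board, a bystander to be left where it is, loose: plywood plate 110 (x) x 80 (y) x 18 mm with a grip block 70 mm long along x, 30 mm wide, 45 mm high (63 mm high in all). This point is its centre, 31.5 mm above its underside. The two boards change places from run to run.
- tray: Shallow grey tray, fixed to the bench: 200 (x) x 160 (y) mm outside, walls 22 mm high and 8 mm thick. Origin on the bench under its centre; z is up. The pile of glued boards stands fast in its middle, 160 mm along the tray's x and 120 mm along its y, level on top. The pile's height differs from run to run and is not told: its top lies somewhere between 45 and 100 mm above the bench. Other boards stacked without a tray are not this pile.
Not all that is in view belongs to the job. What is shaped like the part that bears caul_mid but pink or red is not meant.

How it is judged:
On the way:
1. the larger gripped board touches down on the pile, above the tray, while the fingers still hold it (contact force between caul and tray above 0.5 N and contact force between the fingers and caul above 0.5 N and horizontal distance between caul_mid and tray below 0.03 m and height (world z) of caul_mid above 0.07 m).
At the end, for the whole second after the job is handed in: The larger gripped board lies flat (within 5 degrees), block up and at rest on the pile in the tray, its centre within 20 mm of the tray's centre and its sides within 11 degrees of the pile's, either way round; the smaller gripped board is within 30 mm of where it started (horizontal distance between caul_mid and tray below 0.02 m and angle between the x axis of caul_mid and the x axis of tray, either way round below 0.2 rad and angle between caul_mid's own z axis and vertical below 0.09 rad and height (world z) of caul_mid above 0.07 m and linear speed of caul below 0.02 m/s and distance of small_caul_mid from where it was at the start of the episode below 0.03 m); the robot touches nothing.
It fails at once if the board is dropped: it falls free of the fingers faster than 0.4 m/s (about 8 mm of fall) (linear speed of caul above 0.4 m/s and contact force between the fingers and caul below 0.05 N).
It fails at once if the board is slammed or pressed onto the pile with more than 60 N (contact force between caul and tray above 60 N).
It fails at once if the smaller gripped board is moved more than 30 mm (distance of small_caul_mid from where it was at the start of the episode above 0.03 m).
It also fails if it takes over 42 s, if anything falls off the work surface, if the arm or the gripper's body presses on something with over 40 N, if the wrist force passes 120 N, or if a joint passes its speed limit or range.

## Working session

There is one attempt and no reset: what is moved stays moved. The work goes in short steps, Python scripts to look and compute and a tool call to move; the robot and the scene stay as the last step left them, time stands still between calls to the robot, and variables do not carry over. Pictures are saved under pics/ and viewed, and the job is handed in when it is done.

Besides the shell and the picture viewer there is one more tool, called after "Call:" as a command line: name --argument value ..., lists and objects as JSON in quotes. send_rows: Moves the arm, as the interface text tells. Its arguments: {"type":"object","properties":{"moves":{"type":"array"},"grip":{"type":"number"}},"required":["moves"]}

```bash
mkdir -p pics; python3 - <<'E'
from plant import env
import cv2,numpy as np,pickle
s=env.state();print(s['time'],s['tcp_pos'],np.round(s['eef_rot'],3),s['ft_force'],s['opening'],env.hold_point_z)
for n in("scene","top"):
    d=env.get_image(n);pickle.dump(d,open(n+'0.pkl','wb'))
    cv2.imwrite(f'pics/{n}0.png',d['color'][:,:,::-1])
    print(n,d['fx'],d['fy'],d['cx'],d['cy'],d['distortion'],np.round(d['R'],3).tolist(),d['t'])
E
```

```text
0.0 [0.16876416 0.65311772 0.23060809] [[-0.    -0.968  0.25 ]
 [-0.001  0.25   0.968]
 [-1.    -0.    -0.001]] [-0.35347752 -0.20976968 -0.34440109] 0.08530477104432349 -0.0187
scene 463.32079905057316 463.32079905057316 286.87714615261194 208.3033484199252 [-0.13055329  0.          0.          0.          0.        ] [[0.558, 0.83, -0.007], [0.531, -0.363, -0.765], [-0.638, 0.423, -0.644]] [-0.22872732 -0.18738124  1.34113411]
top 514.8474793045643 514.8474793045643 283.1379916122562 213.73335199386983 [-0.20054678  0.          0.          0.          0.        ] [[-0.009, -1.0, 0.019], [-0.998, 0.008, -0.07], [0.07, -0.019, -0.997]] [-0.02448499  0.46452603  1.25186896]
```

View pics/scene0.png

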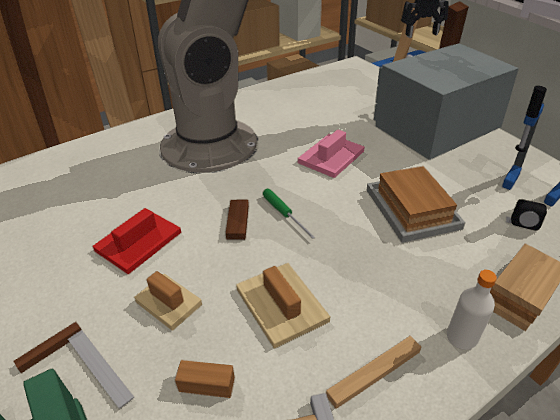

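View pics/top0.png

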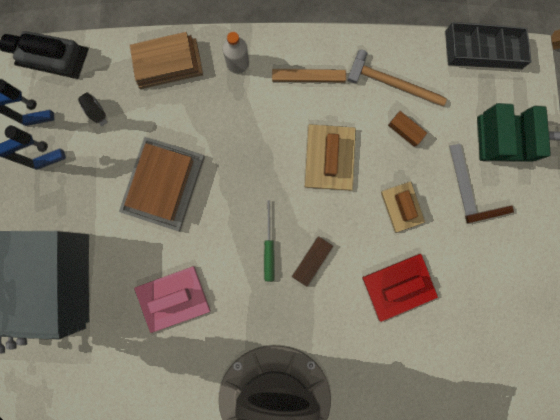

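The gripped boards are: big plain plywood at top (331,157) / scene (283,300), small plywood at top (405,206) / scene (168,297), red at (400,287), pink at (172,298). The pile in the tray is at top (163,183), scene (415,195). The tray-less stack at top (166,60) is a decoy. I choose (331,157) and the tray at (163,183), and check both in a close crop.

```bash
cat > h.py <<'E'
import cv2,numpy as np,pickle
def load(n):return pickle.load(open(n,'rb'))
def ray(d,uv):
    K=np.array([[d['fx'],0,d['cx']],[0,d['fy'],d['cy']],[0,0,1]])
    p=cv2.undistortPoints(np.array(uv,float).reshape(-1,1,2),K,np.array(d['distortion'])).reshape(-1,2)
    v=np.c_[p,np.ones(len(p))]@np.array(d['R']); o=-np.array(d['R']).T@d['t']
    return o,v
def plane(d,uv,z):
    o,v=ray(d,uv); return o+v*((z-o[2])/v[:,2])[:,None]
def proj(d,X):
    K=np.array([[d['fx'],0,d['cx']],[0,d['fy'],d['cy']],[0,0,1]])
    return cv2.projectPoints(np.array(X,float).reshape(-1,1,3),cv2.Rodrigues(np.array(d['R']))[0],np.array(d['t'],float),K,np.array(d['distortion']))[0].reshape(-1,2)
E
python3 - <<'E'
from h import *
t=load('top0.pkl')['color'];s=load('scene0.pkl')['color']
c=lambda im,x,y,w,h:cv2.resize(im[y:y+h,x:x+w],(w*4,h*4),interpolation=cv2.INTER_CUBIC)[:,:,::-1]
cv2.imwrite('pics/c1.png',np.hstack([c(t,290,110,90,100),c(t,115,130,100,100)]))
cv2.imwrite('pics/c2.png',np.hstack([c(s,230,255,105,95),c(s,362,155,105,95)])[:, :800] if 0 else cv2.resize(np.hstack([c(s,230,255,105,95),c(s,362,155,105,95)]),(787,356)))
E
```

```text
(no output)
```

View pics/c1.png

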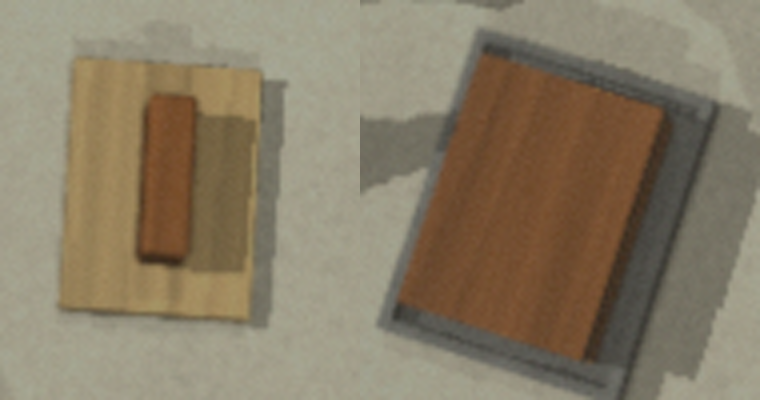

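View pics/c2.png

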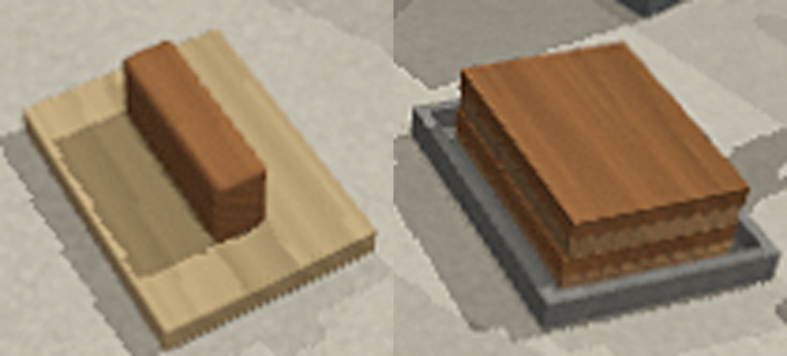

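The crops confirm it: a pale plywood plate with a brown block, and the brown pile standing in the grey tray. Next I locate both from their corners, using both views for the pile height.

```bash
python3 - <<'E'
from h import *
T=load('top0.pkl');S=load('scene0.pkl')
A=lambda l,s,ox,oy,dx=0:(np.array(l,float)-[dx,0]+.5)/s-.5+[ox,oy]
pl=A([(75,58),(261,70),(250,319),(60,308)],4,290,110)
bl=A([(150,95),(196,97),(188,261),(138,256)],4,290,110)
pt=A([(485,52),(668,108),(583,362),(398,302)],4,115,130,360)
tr=A([(478,28),(718,102),(622,402),(378,328)],4,115,130,360)
k=787/840*4
ps=A([(463,73),(625,43),(748,190),(573,224)],k,362,155,393.5) # unknown order
pls=A([(24,114),(217,30),(376,236),(166,332)],k,230,255)
def rep(n,P):
    e=np.roll(P,-1,0)-P; L=np.linalg.norm(e,axis=1)
    li=[0,2] if L[0]+L[2]>L[1]+L[3] else [1,3]
    a=[np.degrees(np.arctan2(e[i,1],e[i,0]))%180 for i in li]
    print(n,P.mean(0).round(4),'L',(L*1000).round(),'long-dir',np.round(a,1))
rep('plate top',plane(T,pl,.018));rep('plate scene',plane(S,pls,.018))
rep('block top',plane(T,bl,.063));rep('tray',plane(T,tr,.022))
# match pile corners across views: order by trial triangulation gap
for z in (.04,.05,.06,.07,.08,.09,.1):
    a=plane(T,pt,z);b=plane(S,ps,z)
    print(z,np.linalg.norm(a.mean(0)-b.mean(0)).round(4),(a.mean(0)-b.mean(0)).round(4))
    rep(' T',a);rep(' S',b)
# box & obstacles
from plant import env
print([ (n, plane(T,[p],0)[0].round(3)) for n,p in dict(boxTR=(88,233),bottle=(236,60)).items()])
E
```

```text
plate top [ 0.6064 -0.1468  0.018 ] L [118. 159. 118. 159.] long-dir [176.1 175.8]
plate scene [ 0.6091 -0.1463  0.018 ] L [118. 160. 116. 155.] long-dir [175.3 176.1]
block top [ 0.6048 -0.1456  0.063 ] L [ 28. 101.  30.  99.] long-dir [176.  174.7]
tray [0.5425 0.2731 0.022 ] L [161. 195. 162. 198.] long-dir [162.5 162.2]
0.04 0.0282 [ 0.0184 -0.0214 -0.    ]
 T [0.5456 0.2785 0.04  ] L [121. 164. 122. 163.] long-dir [161.8 161.4]
 S [0.5272 0.2999 0.04  ] L [123. 164. 121. 161.] long-dir [160.8 161.6]
0.05 0.0154 [ 0.0089 -0.0126  0.    ]
 T [0.5442 0.2763 0.05  ] L [120. 162. 121. 162.] long-dir [161.8 161.4]
 S [0.5354 0.2889 0.05  ] L [122. 162. 120. 158.] long-dir [160.8 161.6]
0.06 0.004 [-0.0007 -0.0039 -0.    ]
 T [0.5429 0.274  0.06  ] L [119. 161. 120. 161.] long-dir [161.8 161.4]
 S [0.5436 0.2779 0.06  ] L [120. 159. 118. 156.] long-dir [160.8 161.6]
0.07 0.0113 [-0.0102  0.0048  0.    ]
 T [0.5415 0.2717 0.07  ] L [118. 160. 119. 159.] long-dir [161.8 161.4]
 S [0.5517 0.2669 0.07  ] L [118. 157. 116. 153.] long-dir [160.8 161.6]
0.08 0.024 [-0.0198  0.0135  0.    ]
 T [0.5401 0.2694 0.08  ] L [117. 158. 118. 158.] long-dir [161.8 161.4]
 S [0.5599 0.2559 0.08  ] L [116. 154. 114. 151.] long-dir [160.8 161.6]
0.09 0.0368 [-0.0293  0.0223  0.    ]
 T [0.5388 0.2672 0.09  ] L [116. 157. 117. 157.] long-dir [161.8 161.4]
 S [0.5681 0.2449 0.09  ] L [114. 152. 112. 149.] long-dir [160.8 161.6]
0.1 0.0497 [-0.0389  0.031   0.    ]
 T [0.5374 0.2649 0.1   ] L [115. 156. 116. 155.] long-dir [161.8 161.4]
 S [0.5763 0.2339 0.1   ] L [113. 150. 111. 146.] long-dir [160.8 161.6]
[('boxTR', array([0.42 , 0.469, 0.   ])), ('bottle', array([0.867, 0.09 , 0.   ]))]
```

```bash
python3 - <<'E'
from h import *
T=load('top0.pkl');S=load('scene0.pkl')
# box: top-view bottom corners on z=0; top corners at various z; scene top corners
for z in(.1,.14,.18,.22,.26):
    print(z,plane(T,[(60,235),(58,337)],z)[:,:2].round(3).tolist(),plane(S,[(450,47),(517,68),(431,92),(378,62)],z)[:,:2].round(3).tolist())
print(plane(T,[(88,233),(87,327)],0).round(3).tolist())
E
```

```text
0.1 [[0.412, 0.503], [0.169, 0.511]] [[0.037, 0.985], [0.293, 1.044], [0.262, 0.628], [0.002, 0.65]]
0.14 [[0.411, 0.486], [0.176, 0.493]] [[0.105, 0.892], [0.344, 0.947], [0.315, 0.558], [0.072, 0.579]]
0.18 [[0.41, 0.469], [0.183, 0.476]] [[0.173, 0.8], [0.395, 0.851], [0.368, 0.489], [0.142, 0.508]]
0.22 [[0.408, 0.452], [0.19, 0.458]] [[0.24, 0.707], [0.446, 0.754], [0.421, 0.419], [0.212, 0.437]]
0.26 [[0.407, 0.435], [0.197, 0.441]] [[0.308, 0.615], [0.497, 0.658], [0.474, 0.35], [0.282, 0.366]]
[[0.42, 0.469, 0.0], [0.18, 0.473, 0.0]]
```

Call:
send_rows --moves '[{"tx": -1,"roll": -0.5},{"tx": -1,"roll": -0.5},{"tx": -1,"roll": -0.5},{"tx": -1,"roll": -0.5},{"roll": -0.08},{"ty": -1,"tz": -0.9},{"ty": -1,"tz": -0.9},{"ty": -1,"tz": -0.9},{"ty": -1,"tz": -0.9},{"ty": -1,"tz": -0.9},{"ty": -1,"tz": -0.9},{"ty": -1,"tz": -0.9}]' --grip 0

```text
invalid input at $.moves[0]: expected keys tx, ty, tz, roll
```

All four keys are needed in each row.

Call:
send_rows --moves '[{"tx": -1,"ty": 0,"tz": 0,"roll": -0.5},{"tx": -1,"ty": 0,"tz": 0,"roll": -0.5},{"tx": -1,"ty": 0,"tz": 0,"roll": -0.5},{"tx": -1,"ty": 0,"tz": 0,"roll": -0.5},{"tx": 0,"ty": 0,"tz": 0,"roll": -0.08},{"tx": 0,"ty": -1,"tz": -0.9,"roll": 0},{"tx": 0,"ty": -1,"tz": -0.9,"roll": 0},{"tx": 0,"ty": -1,"tz": -0.9,"roll": 0},{"tx": 0,"ty": -1,"tz": -0.9,"roll": 0},{"tx": 0,"ty": -1,"tz": -0.9,"roll": 0},{"tx": 0,"ty": -1,"tz": -0.9,"roll": 0},{"tx": 0,"ty": -1,"tz": -0.9,"roll": 0}]' --grip 0

```text
time: 1.1
tcp_pos: [0.3658, 0.4482, 0.3511]
eef_rot: [[-0.0, -0.997, 0.071], [-0.0, 0.071, 0.997], [-1.0, 0.0, -0.0]]
ft_force: [0.8, 0.6, 0.6]
opening: 0.086
```

Call:
send_rows --moves '[{"tx": 0,"ty": -0.5,"tz": -1,"roll": 0},{"tx": 0,"ty": -0.5,"tz": -1,"roll": 0},{"tx": 0,"ty": -0.5,"tz": -1,"roll": 0},{"tx": 0,"ty": -0.5,"tz": -1,"roll": 0},{"tx": 0,"ty": -0.5,"tz": -1,"roll": 0},{"tx": 0,"ty": -0.5,"tz": -1,"roll": 0},{"tx": 0,"ty": -0.5,"tz": -1,"roll": 0},{"tx": 0,"ty": -0.5,"tz": -1,"roll": 0},{"tx": 0,"ty": -0.5,"tz": -1,"roll": 0},{"tx": 0,"ty": -0.5,"tz": -1,"roll": 0},{"tx": 0,"ty": -0.5,"tz": -1,"roll": 0},{"tx": 0,"ty": -0.5,"tz": -1,"roll": 0}]'

```text
time: 2.1
tcp_pos: [0.5189, 0.0765, 0.3511]
eef_rot: [[-0.0, -0.997, 0.071], [0.0, 0.071, 0.997], [-1.0, 0.0, 0.0]]
ft_force: [1.2, 0.6, -0.0]
opening: 0.0855
```

Call:
send_rows --moves '[{"tx": 0.5,"ty": -0.4,"tz": -1,"roll": 0},{"tx": 0.5,"ty": -0.4,"tz": -1,"roll": 0},{"tx": 0.5,"ty": -0.4,"tz": -1,"roll": 0},{"tx": 0.5,"ty": -0.4,"tz": -1,"roll": 0},{"tx": 0.5,"ty": -0.4,"tz": -1,"roll": 0},{"tx": 0.5,"ty": 0,"tz": 0,"roll": 0},{"tx": 0,"ty": 0,"tz": 0,"roll": 0},{"tx": 0,"ty": 0,"tz": 0,"roll": 0},{"tx": 0,"ty": 0,"tz": 0,"roll": 0}]'

```text
time: 2.85
tcp_pos: [0.568, -0.0748, 0.2619]
eef_rot: [[0.0, -0.998, 0.07], [0.0, 0.07, 0.998], [-1.0, -0.0, 0.0]]
ft_force: [0.1, 0.3, 1.0]
opening: 0.0855
```

Call:
send_rows --moves '[{"tx": 0,"ty": -0.72,"tz": -1,"roll": 0},{"tx": 0,"ty": -0.72,"tz": -1,"roll": 0},{"tx": 0.8,"ty": 0,"tz": -0.29,"roll": 0},{"tx": 0.8,"ty": 0,"tz": 0,"roll": 0},{"tx": 0.8,"ty": 0,"tz": 0,"roll": 0},{"tx": 0.8,"ty": 0,"tz": 0,"roll": 0},{"tx": 0.8,"ty": 0,"tz": 0,"roll": 0},{"tx": 0.8,"ty": 0,"tz": 0,"roll": 0},{"tx": 0,"ty": 0,"tz": 0,"roll": 0},{"tx": 0,"ty": 0,"tz": 0,"roll": 0}]'

```text
time: 3.68
tcp_pos: [0.6062, -0.1463, 0.1178]
eef_rot: [[-0.001, -0.998, 0.07], [0.0, 0.07, 0.998], [-1.0, 0.001, 0.0]]
ft_force: [0.1, -0.4, 0.5]
opening: 0.0851
```

```bash
python3 - <<'E'
from plant import env
import cv2,numpy as np
print(env.state()['tcp_pos'])
a=[env.get_image(n)['color'][:,:,::-1] for n in("scene","top")]
cv2.imwrite('pics/g1.png',cv2.resize(np.hstack([a[0][150:400,150:430],a[1][70:320,200:480]]),None,fx=1.42,fy=1.42))
E
```

```text
[ 0.6061921  -0.1463157   0.11778083]
```

View pics/g1.png

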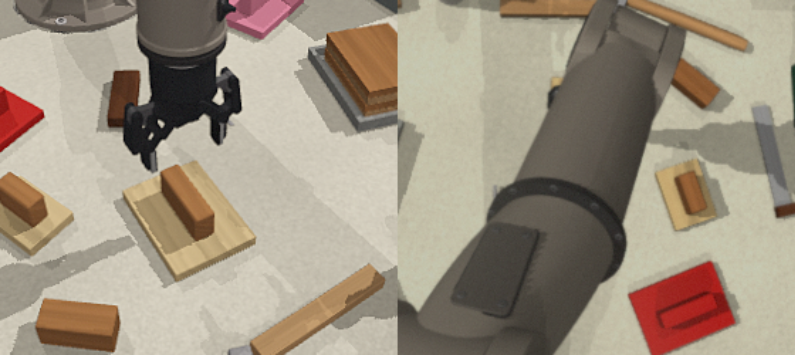

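The open fingers are at picture (150,160) and (220,135), straddling the block at (187,200) and square to it. Now I descend 90 mm.

Call:
send_rows --moves '[{"tx": 0.6,"ty": 0,"tz": 0,"roll": 0},{"tx": 0.6,"ty": 0,"tz": 0,"roll": 0},{"tx": 0.6,"ty": 0,"tz": 0,"roll": 0},{"tx": 0.4,"ty": 0,"tz": 0,"roll": 0},{"tx": 0.4,"ty": 0,"tz": 0,"roll": 0},{"tx": 0.2,"ty": 0,"tz": 0,"roll": 0},{"tx": 0.2,"ty": 0,"tz": 0,"roll": 0},{"tx": 0,"ty": 0,"tz": 0,"roll": 0},{"tx": 0,"ty": 0,"tz": 0,"roll": 0}]'

```text
time: 4.53
tcp_pos: [0.6063, -0.1475, 0.0277]
eef_rot: [[0.0, -0.997, 0.071], [-0.0, 0.071, 0.997], [-1.0, -0.0, -0.0]]
ft_force: [0.0, 0.1, -0.0]
opening: 0.0855
```

Call:
send_rows --moves '[{"tx": 0,"ty": 0,"tz": 0,"roll": 0},{"tx": 0,"ty": 0,"tz": 0,"roll": 0},{"tx": 0,"ty": 0,"tz": 0,"roll": 0},{"tx": 0,"ty": 0,"tz": 0,"roll": 0},{"tx": 0,"ty": 0,"tz": 0,"roll": 0},{"tx": 0,"ty": 0,"tz": 0,"roll": 0},{"tx": 0,"ty": 0,"tz": 0,"roll": 0},{"tx": 0,"ty": 0,"tz": 0,"roll": 0},{"tx": 0,"ty": 0,"tz": 0,"roll": 0},{"tx": 0,"ty": 0,"tz": 0,"roll": 0},{"tx": 0,"ty": 0,"tz": 0,"roll": 0},{"tx": 0,"ty": 0,"tz": 0,"roll": 0}]' --grip 1

```text
time: 5.53
tcp_pos: [0.6063, -0.1473, 0.0278]
eef_rot: [[0.001, -0.997, 0.071], [0.0, 0.071, 0.997], [-1.0, -0.001, 0.0]]
ft_force: [-2.1, 2.3, 6.0]
opening: 0.0293
```

The grip closed at 29 mm, the block's width. Lifting.

Call:
send_rows --moves '[{"tx": -0.2,"ty": 0,"tz": 0,"roll": 0},{"tx": -0.4,"ty": 0,"tz": 0,"roll": 0},{"tx": -0.6,"ty": 0,"tz": 0,"roll": 0},{"tx": -0.8,"ty": 0,"tz": 0,"roll": 0},{"tx": -0.8,"ty": 0,"tz": 0,"roll": 0},{"tx": -0.8,"ty": 0,"tz": 0,"roll": 0},{"tx": -0.8,"ty": 0,"tz": 0,"roll": 0},{"tx": -0.6,"ty": 0,"tz": 0,"roll": 0},{"tx": -0.4,"ty": 0,"tz": 0,"roll": 0},{"tx": 0,"ty": 0,"tz": 0,"roll": 0},{"tx": 0,"ty": 0,"tz": 0,"roll": 0},{"tx": 0,"ty": 0,"tz": 0,"roll": 0}]'

```text
time: 6.53
tcp_pos: [0.6054, -0.1471, 0.1882]
eef_rot: [[-0.002, -0.997, 0.071], [0.0, 0.071, 0.997], [-1.0, 0.002, 0.0]]
ft_force: [0.5, -0.2, -5.2]
opening: 0.0294
```

```bash
python3 - <<'E'
from plant import env
import cv2,numpy as np,pickle
s=env.state();print(s['tcp_pos'],s['ft_force'],s['wrist_torque'],s['opening'])
d=env.get_image("scene");pickle.dump(d,open('lift.pkl','wb'))
cv2.imwrite('pics/l1.png',cv2.resize(d['color'][120:400,150:480,::-1],None,fx=2,fy=2))
E
```

```text
[ 0.60543722 -0.14708892  0.1882449 ] [ 0.47800287 -0.15671066 -5.16693575] [-0.01508242 -0.01616991  0.02651392] 0.029358381083764054
```

View pics/l1.png

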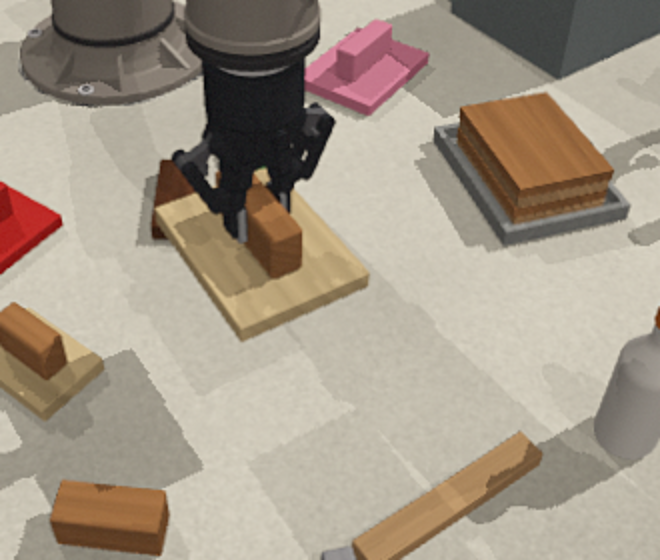

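The board hangs level in the fingers (picture (265,250)), weight 5 N. I carry it over in two calls, turning 13.9° on the way.

Call:
send_rows --moves '[{"tx": 0,"ty": 0.08,"tz": 0.3,"roll": 0},{"tx": 0,"ty": 0.13,"tz": 0.6,"roll": 0},{"tx": 0,"ty": 0.2,"tz": 0.9,"roll": 0},{"tx": 0,"ty": 0.2,"tz": 0.9,"roll": 0},{"tx": 0,"ty": 0.2,"tz": 0.9,"roll": 0},{"tx": 0,"ty": 0.2,"tz": 0.9,"roll": 0},{"tx": 0,"ty": 0.2,"tz": 0.9,"roll": 0},{"tx": 0,"ty": 0.2,"tz": 0.9,"roll": 0},{"tx": 0,"ty": 0.2,"tz": 0.9,"roll": 0},{"tx": 0,"ty": 0.2,"tz": 0.9,"roll": 0},{"tx": 0,"ty": 0.2,"tz": 0.9,"roll": 0},{"tx": 0,"ty": 0.2,"tz": 0.9,"roll": 0}]'

```text
time: 7.58
tcp_pos: [0.56, 0.1553, 0.1886]
eef_rot: [[-0.001, -0.997, 0.071], [-0.0, 0.071, 0.997], [-1.0, 0.001, -0.001]]
ft_force: [1.0, -0.3, -3.7]
opening: 0.0291
```

Call:
send_rows --moves '[{"tx": 0,"ty": 0.2,"tz": 0.9,"roll": 0},{"tx": 0,"ty": 0.2,"tz": 0.7,"roll": 0},{"tx": 0,"ty": 0.1,"tz": 0.4,"roll": 0},{"tx": 0,"ty": 0,"tz": 0,"roll": 0.4},{"tx": 0,"ty": 0,"tz": 0,"roll": 0.6},{"tx": 0,"ty": 0,"tz": 0,"roll": 0.6},{"tx": 0,"ty": 0,"tz": 0,"roll": 0.6},{"tx": 0,"ty": 0,"tz": 0,"roll": 0.58},{"tx": 0,"ty": 0,"tz": 0,"roll": 0},{"tx": 0,"ty": 0,"tz": 0,"roll": 0},{"tx": 0,"ty": 0,"tz": 0,"roll": 0}]'

```text
time: 8.5
tcp_pos: [0.5502, 0.2144, 0.1891]
eef_rot: [[-0.0, -0.952, 0.307], [-0.0, 0.307, 0.952], [-1.0, 0.0, -0.0]]
ft_force: [-0.6, -0.1, -4.0]
opening: 0.0292
```

Call:
send_rows --moves '[{"tx": 0,"ty": 0.2,"tz": 0.4,"roll": 0},{"tx": 0,"ty": 0.24,"tz": 0.6,"roll": 0},{"tx": 0,"ty": 0.2,"tz": 0.5,"roll": 0},{"tx": 0,"ty": 0.2,"tz": 0.31,"roll": 0},{"tx": 0.3,"ty": 0,"tz": 0,"roll": 0},{"tx": 0.4,"ty": 0,"tz": 0,"roll": 0},{"tx": 0.4,"ty": 0,"tz": 0,"roll": 0},{"tx": 0.4,"ty": 0,"tz": 0,"roll": 0},{"tx": 0.3,"ty": 0,"tz": 0,"roll": 0},{"tx": 0.2,"ty": 0,"tz": 0,"roll": 0},{"tx": 0,"ty": 0,"tz": 0,"roll": 0},{"tx": 0,"ty": 0,"tz": 0,"roll": 0}]'

```text
time: 9.5
tcp_pos: [0.5433, 0.2735, 0.129]
eef_rot: [[-0.0, -0.951, 0.309], [-0.001, 0.309, 0.951], [-1.0, 0.0, -0.001]]
ft_force: [-0.6, 0.2, -3.6]
opening: 0.0295
```

```bash
python3 - <<'E'
from plant import env
import cv2,numpy as np,pickle
s=env.state();print(s['tcp_pos'],s['ft_force'],s['opening'])
for n in('scene','top'):
    d=env.get_image(n);pickle.dump(d,open(n+'p.pkl','wb'))
    x,y=(355,100) if n=='scene' else (90,110)
    cv2.imwrite(f'pics/p_{n}.png',cv2.resize(d['color'][y:y+150,x:x+150,::-1],None,fx=4,fy=4,interpolation=cv2.INTER_CUBIC))
E
```

```text
[0.54329154 0.27350681 0.12903243] [-0.64019657  0.22371362 -3.60651832] 0.02948387314257549
```

View pics/p_scene.png

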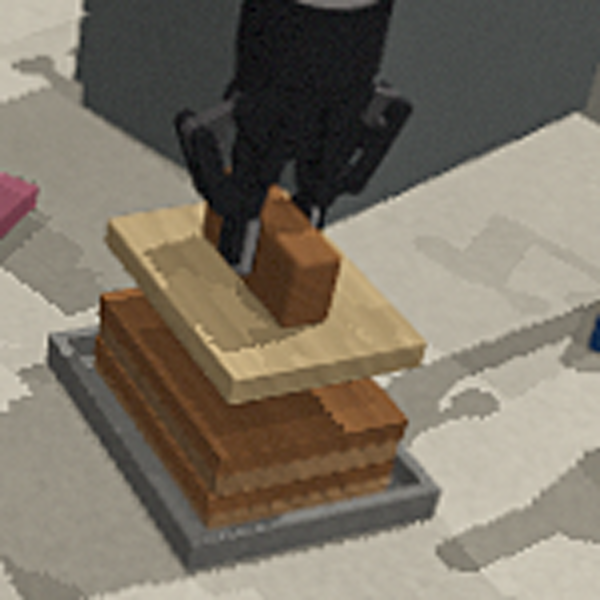

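View pics/p_top.png

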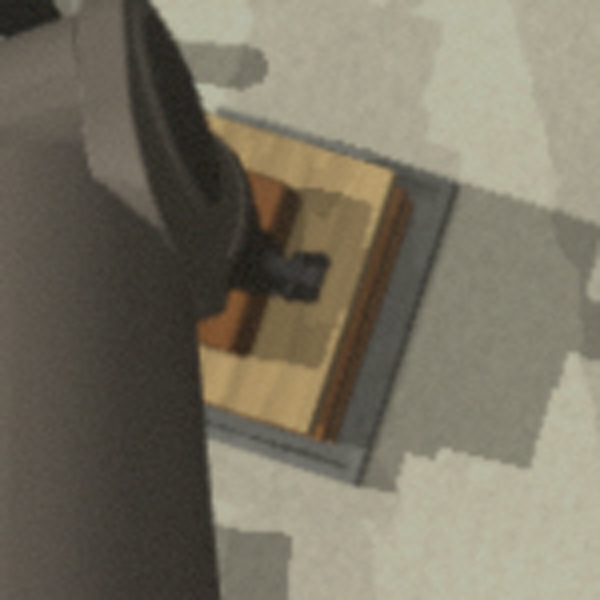

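The board hangs above the pile, parallel to it, with a gap. I check the centring from the plate corners (scene crop left (107,228), right (425,348); top crop (396,172), (308,432)).

```bash
python3 - <<'E'
from h import *
T=load('topp.pkl');S=load('scenep.pkl')
A=lambda l,ox,oy:(np.array(l,float)+.5)/4-.5+[ox,oy]
z=.129-.0278+.018
s=plane(S,A([(107,228),(232,382),(425,348)],355,100),z)
t=plane(T,A([(396,172),(308,432)],90,110),z)
print(s.round(4),'centre S',((s[0]+s[2])/2).round(4)); 
e=s[1]-s[0];print(np.linalg.norm(e),np.degrees(np.arctan2(e[1],e[0]))%180)
e=t[0]-t[1];L=np.linalg.norm(e);e/=L;n=np.array([-e[1],e[0],0]);n*=np.sign(n[1])
print('T',L,np.degrees(np.arctan2(e[1],e[0]))%180,'centre',(t.mean(0)+n*.06).round(4))
# pile lower corners seen: tray in same views for ref
E
```

```text
[[0.4579 0.234  0.1192]
 [0.6019 0.1893 0.1192]
 [0.6408 0.2992 0.1192]] centre S [0.5494 0.2666 0.1192]
0.1508159375597512 162.75768645395945
T 0.15719720419925998 161.65220495186668 centre [0.5438 0.2712 0.1192]
```

Centred to within about 3 mm, angle within 1°. I lower the rest slowly with force checks.

Call:
send_rows --moves '[{"tx": 0.15,"ty": 0,"tz": 0,"roll": 0},{"tx": 0.15,"ty": 0,"tz": 0,"roll": 0},{"tx": 0.15,"ty": 0,"tz": 0,"roll": 0},{"tx": 0.15,"ty": 0,"tz": 0,"roll": 0},{"tx": 0.1,"ty": 0,"tz": 0,"roll": 0},{"tx": 0.1,"ty": 0,"tz": 0,"roll": 0},{"tx": 0,"ty": 0,"tz": 0,"roll": 0},{"tx": 0,"ty": 0,"tz": 0,"roll": 0}]'

```text
time: 10.27
tcp_pos: [0.5432, 0.2739, 0.1051]
eef_rot: [[-0.0, -0.951, 0.309], [-0.0, 0.309, 0.951], [-1.0, 0.0, -0.0]]
ft_force: [-0.0, -1.3, -3.9]
opening: 0.0292
```

Call:
send_rows --moves '[{"tx": 0.05,"ty": 0,"tz": 0,"roll": 0},{"tx": 0.05,"ty": 0,"tz": 0,"roll": 0},{"tx": 0,"ty": 0,"tz": 0,"roll": 0}]'

```text
time: 10.52
tcp_pos: [0.5431, 0.2739, 0.1021]
eef_rot: [[-0.0, -0.951, 0.309], [-0.0, 0.309, 0.951], [-1.0, 0.0, -0.0]]
ft_force: [0.4, -0.1, -3.8]
opening: 0.0295
```

Call:
send_rows --moves '[{"tx": 0.05,"ty": 0,"tz": 0,"roll": 0},{"tx": 0.05,"ty": 0,"tz": 0,"roll": 0},{"tx": 0,"ty": 0,"tz": 0,"roll": 0}]'

```text
time: 10.77
tcp_pos: [0.5431, 0.2739, 0.099]
eef_rot: [[-0.0, -0.951, 0.309], [-0.0, 0.309, 0.951], [-1.0, 0.0, -0.0]]
ft_force: [0.2, 0.5, -4.5]
opening: 0.0291
```

Call:
send_rows --moves '[{"tx": 0.04,"ty": 0,"tz": 0,"roll": 0},{"tx": 0.04,"ty": 0,"tz": 0,"roll": 0},{"tx": 0,"ty": 0,"tz": 0,"roll": 0}]'

```text
time: 11.02
tcp_pos: [0.5431, 0.2739, 0.0967]
eef_rot: [[-0.0, -0.951, 0.309], [-0.0, 0.309, 0.951], [-1.0, 0.0, -0.0]]
ft_force: [0.6, 0.6, -3.3]
opening: 0.0294
```

Call:
send_rows --moves '[{"tx": 0.03,"ty": 0,"tz": 0,"roll": 0},{"tx": 0.03,"ty": 0,"tz": 0,"roll": 0},{"tx": 0,"ty": 0,"tz": 0,"roll": 0}]'

```text
time: 11.27
tcp_pos: [0.5432, 0.2739, 0.0949]
eef_rot: [[-0.0, -0.951, 0.309], [-0.0, 0.309, 0.951], [-1.0, 0.0, -0.0]]
ft_force: [0.7, -0.0, -4.8]
opening: 0.0294
```

Call:
send_rows --moves '[{"tx": 0.03,"ty": 0,"tz": 0,"roll": 0},{"tx": 0.02,"ty": 0,"tz": 0,"roll": 0},{"tx": 0,"ty": 0,"tz": 0,"roll": 0}]'

```text
time: 11.52
tcp_pos: [0.5432, 0.2739, 0.0935]
eef_rot: [[-0.0, -0.951, 0.309], [-0.0, 0.309, 0.951], [-1.0, 0.0, -0.0]]
ft_force: [0.2, -0.1, -3.2]
opening: 0.0291
```

Call:
send_rows --moves '[{"tx": 0.02,"ty": 0,"tz": 0,"roll": 0},{"tx": 0.02,"ty": 0,"tz": 0,"roll": 0},{"tx": 0,"ty": 0,"tz": 0,"roll": 0}]'

```text
time: 11.77
tcp_pos: [0.5431, 0.2739, 0.0923]
eef_rot: [[-0.0, -0.951, 0.309], [-0.0, 0.309, 0.951], [-1.0, 0.0, -0.0]]
ft_force: [-0.6, 0.1, -4.6]
opening: 0.0293
```

Call:
send_rows --moves '[{"tx": 0.02,"ty": 0,"tz": 0,"roll": 0},{"tx": 0.02,"ty": 0,"tz": 0,"roll": 0},{"tx": 0,"ty": 0,"tz": 0,"roll": 0}]'

```text
time: 12.02
tcp_pos: [0.5432, 0.2739, 0.0911]
eef_rot: [[-0.0, -0.951, 0.309], [-0.0, 0.309, 0.951], [-1.0, 0.0, -0.0]]
ft_force: [-0.2, -0.4, -4.9]
opening: 0.0291
```

Call:
send_rows --moves '[{"tx": 0.02,"ty": 0,"tz": 0,"roll": 0},{"tx": 0.02,"ty": 0,"tz": 0,"roll": 0},{"tx": 0,"ty": 0,"tz": 0,"roll": 0}]'

```text
time: 12.27
tcp_pos: [0.5432, 0.2739, 0.0908]
eef_rot: [[-0.0, -0.951, 0.309], [0.001, 0.309, 0.951], [-1.0, 0.0, 0.0]]
ft_force: [-6.9, -2.0, 12.3]
opening: 0.029
```

Touchdown: the force went from -4 N to +12 N at TCP z = 0.0908, which puts the pile top at about 63 mm, as measured. I ease off a little and check that the board still rests.

Call:
send_rows --moves '[{"tx": -0.015,"ty": 0,"tz": 0,"roll": 0},{"tx": 0,"ty": 0,"tz": 0,"roll": 0},{"tx": 0,"ty": 0,"tz": 0,"roll": 0},{"tx": 0,"ty": 0,"tz": 0,"roll": 0}]'

```text
time: 12.6
tcp_pos: [0.5433, 0.2739, 0.0908]
eef_rot: [[0.0, -0.951, 0.309], [0.0, 0.309, 0.951], [-1.0, 0.0, 0.0]]
ft_force: [-4.3, -2.3, 6.8]
opening: 0.0292
```

```bash
python3 - <<'E'
from plant import env
import cv2
d=env.get_image('scene');s=env.state();print(s['tcp_pos'],s['ft_force'],s['wrist_torque'])
cv2.imwrite('pics/r_scene.png',cv2.resize(d['color'][100:250,355:505,::-1],None,fx=4,fy=4,interpolation=cv2.INTER_CUBIC))
E
```

```text
[0.54330326 0.27398496 0.09082602] [-4.20767044 -1.88448392  6.31060456] [-0.21182924  0.73556174  0.03580253]
```

View pics/r_scene.png

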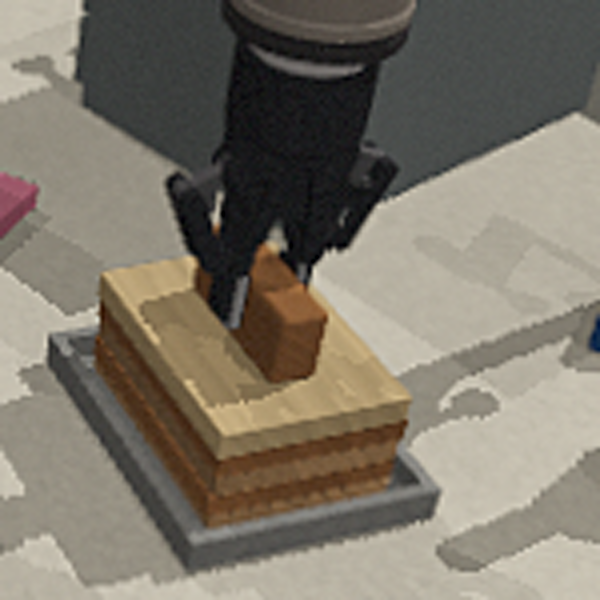

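The board sits flush on the pile; its edges line up with the pile's at (100,290), (215,455) and (410,410). Contact is about 11 N. I open, then withdraw straight up.

Call:
send_rows --moves '[{"tx": 0,"ty": 0,"tz": 0,"roll": 0},{"tx": 0,"ty": 0,"tz": 0,"roll": 0},{"tx": 0,"ty": 0,"tz": 0,"roll": 0},{"tx": 0,"ty": 0,"tz": 0,"roll": 0},{"tx": 0,"ty": 0,"tz": 0,"roll": 0},{"tx": 0,"ty": 0,"tz": 0,"roll": 0},{"tx": 0,"ty": 0,"tz": 0,"roll": 0},{"tx": 0,"ty": 0,"tz": 0,"roll": 0},{"tx": 0,"ty": 0,"tz": 0,"roll": 0},{"tx": 0,"ty": 0,"tz": 0,"roll": 0},{"tx": 0,"ty": 0,"tz": 0,"roll": 0},{"tx": 0,"ty": 0,"tz": 0,"roll": 0}]' --grip 0

```text
time: 13.65
tcp_pos: [0.5432, 0.274, 0.0904]
eef_rot: [[-0.0, -0.951, 0.309], [-0.0, 0.309, 0.951], [-1.0, 0.0, -0.0]]
ft_force: [0.7, 0.2, -0.6]
opening: 0.0851
```

Call:
send_rows --moves '[{"tx": -0.3,"ty": 0,"tz": 0,"roll": 0},{"tx": -0.5,"ty": 0,"tz": 0,"roll": 0},{"tx": -0.8,"ty": 0,"tz": 0,"roll": 0},{"tx": -0.8,"ty": 0,"tz": 0,"roll": 0},{"tx": -0.8,"ty": 0,"tz": 0,"roll": 0},{"tx": -0.8,"ty": 0,"tz": 0,"roll": 0},{"tx": -0.8,"ty": 0,"tz": 0,"roll": 0},{"tx": -0.5,"ty": 0,"tz": 0,"roll": 0},{"tx": 0,"ty": 0,"tz": 0,"roll": 0},{"tx": 0,"ty": 0,"tz": 0,"roll": 0}]'

```text
time: 14.48
tcp_pos: [0.5435, 0.274, 0.2507]
eef_rot: [[0.001, -0.951, 0.309], [0.001, 0.309, 0.951], [-1.0, -0.001, 0.002]]
ft_force: [-0.3, 0.1, 0.5]
opening: 0.085
```

```bash
python3 - <<'E'
from plant import env
import cv2,pickle
d=env.get_image('scene');pickle.dump(d,open('f.pkl','wb'));s=env.state();print(s['tcp_pos'],s['ft_force'],s['joint_velocities'].__abs__().max())
cv2.imwrite('pics/f_scene.png',cv2.resize(d['color'][100:250,355:505,::-1],None,fx=4,fy=4,interpolation=cv2.INTER_CUBIC))
cv2.imwrite('pics/f_full.png',d['color'][:,:,::-1])
E
```

```text
[0.54304765 0.27390657 0.2496677 ] [-0.38039068 -0.72919458 -0.26921286] 0.01619576661871977
```

View pics/f_scene.png

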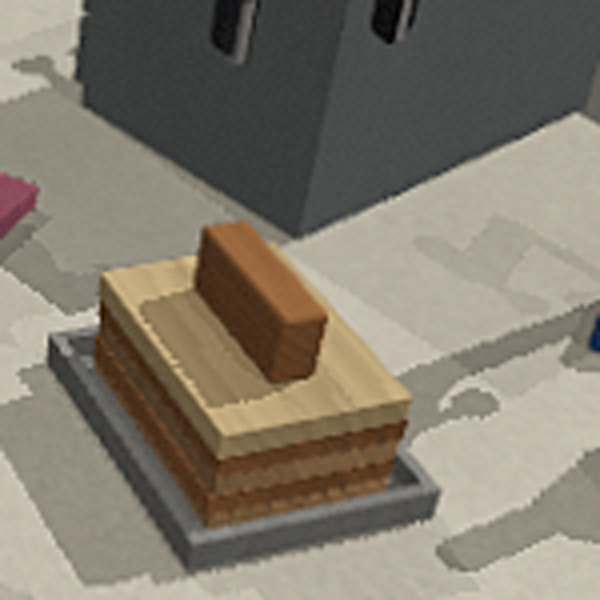

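View pics/f_full.png

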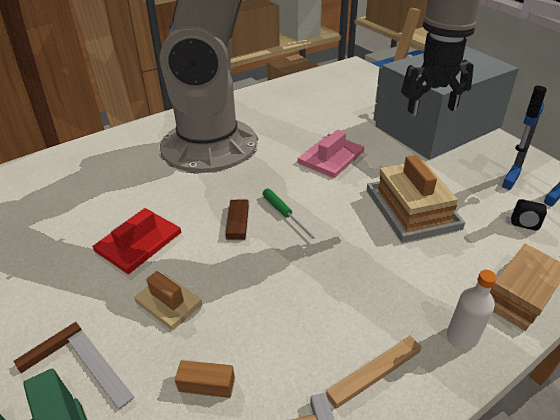

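The board lies flat and flush on the pile (scene (418,195)), the small board is unmoved at (168,297), and the gripper is clear at (437,85). Handing in.

```bash
python3 - <<'E'
from plant import env
print(env.hand_in())
E
```

```text
the job is handed in; nothing more can be done
None
```

The larger gripped board is on the pile in the tray, and I handed the job in at about 14.5 s of the 42 s allowed. `env.hand_in()` gives no verdict.

**What I did:** I picked the board up by its block (the fingers closed at 29 mm), carried it over and turned it 14° to match the pile. I then lowered it in steps of 1 to 3 mm until I felt it touch. The force went from about -4 N to +12 N, so roughly 16 N on the pile. I eased off to about 11 N, opened the fingers and drew straight up.

**Last checks:**
- **Pile height:** contact came at a pile top of about 63 mm, which agrees with the roughly 62 mm measured in the cameras.
- **Centring and angle:** just before lowering, the top view put the board within about 3 mm of the tray's centre and within about 1° of the pile. After release I checked this only by eye: flat, with its edges flush with the pile's.
- **Smaller board and gripper:** by eye in the last picture, the smaller board is where it started. The gripper is clear, with about 0 N at the wrist.

**Disagreement:** the scene camera alone put the hanging board about 10 mm off the tray's centre. It also disagreed with the top view by a few mm on the pile and on the board before pick-up, so I took this for calibration error. The flush edges afterwards bore that out.

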